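# Slide a used glass dish out of its nest and off the worktop edge into the bin

### The job

The used glass dish sits in the shallow metal nest that overhangs the right-hand end of the worktop. Push the nest's sliding stop fully open, towards the robot, then press lightly on top of the dish with closed fingertips and slide it out of the nest's mouth over the edge so that it drops into the bin hung below. Do not lift the dish, never press on it with more than 15 N, leave the stop open and leave the other things on the worktop where they are.

Things in the scene. Friction and masses are not known exactly. Their poses are not given: they have to be found in the camera images.
- nest: Fixed shallow aluminium dish holder. Origin: underside (z = worktop), channel centre line, under the dish's start. -y points out of the open mouth over the edge; -x is the robot's side. Floor top at z = 4 mm; channel 80 mm wide; 10 mm walls on both sides and at the back (inner back face y = +40 mm), tops at z = 17 mm. On the -x side by the mouth an ear takes the open stop.
- mouth (a point): Middle of the nest's mouth edge, where the floor ends, on top of the floor (nest frame 0, -60, +4 mm). Beyond it is only air down to the bin. Once the dish's centre is past this edge the dish tips and falls by itself when let go; still pressing on it then levers its back rim up against the finger and the force climbs.
- dish: The used closed glass petri dish in the nest: lid 74 mm diameter, base 68 mm, 14 mm high, flat rigid top, about 0.1 kg. Origin: centre of its underside; top 1 mm above the nest's walls, gaps 3 mm, too narrow for a finger. Friction on the floor about 0.6; fingertips grip better, so 5 to 9 N of press near its middle drags it. All rigid: 15 N is some 1 mm of travel, so feel the press.
- stop (a joint): Slide of the steel stop bar across the mouth, m: 0 to 0.008 at the start (closed), 0.060 fully open; grows towards the nest's -x (the robot's side). Friction about 1.5 N, no spring. Bar 46 (x) x 16 x 12 mm, in the dish's way when closed; clear of it from 0.054.
- stop_pin (a point): Top centre of the stop's upright steel pin, 12 mm diameter; its top is 49.5 mm above the worktop and 33 mm above the bar. It can be pushed sideways. At joint value q it stands at nest x = -7 mm - q, y = -49.5 mm.
- bin: Fixed slim grey open-topped waste bin hung on the end of the bench, just below the worktop edge, in the gap before the steel cupboard: 300 (x) x 150 (y) x 120 mm, walls and floor 4 mm. Origin: centre of its underside; its rim is 45 to 55 mm below the worktop. The tall cupboard's side stands at y = -0.44 m where x > 0.5 m: keep the arm clear of it.
- timer: Bystander: white bench timer lying flat, 62 x 62 x 19 mm, origin at the centre of its underside.
- clean_dish: Bystander: another glass petri dish, same size as the used one, flat on the worktop, not in the nest; origin at the centre of its underside.
- bottle: Bystander: white plastic bottle with a green cap, standing upright, 60 mm in diameter, 118 mm high, origin at the centre of its underside.
- tape: Bystander: white roll of tape lying flat, 66 x 62 x 30 mm, origin at the centre of its underside.
There are look-alikes about, which are no part of the job. Leave any yellow look-alike of the dish alone.

How it is judged (in metres and radians):
On the way, in this order (a step that is already met when the one before it is completed fails the run):
1. the stop is pushed fully open, the dish still in the nest (value of joint stop above 0.054 m and z of dish in the frame of nest above -0.002 m and y of dish in the frame of nest above -0.02 m), for 0.1 s.
2. the dish has been slid along the nest's floor to its mouth (y of dish in the frame of nest below -0.035 m and z of dish in the frame of nest above -0.002 m and angle between dish's own z axis and vertical below 0.15 rad), for 0.02 s.
At the end, for the whole second after the job is handed in: The dish lies at rest inside the bin (within its 300 x 150 mm outline, its underside centre less than 80 mm above the bin's underside) and the stop is still open (0.054 m or more) (x of dish in the frame of bin between -0.15 and 0.15 m and y of dish in the frame of bin between -0.075 and 0.075 m and z of dish in the frame of bin between 0 and 0.08 m and linear speed of dish below 0.05 m/s and value of joint stop above 0.054 m); the robot touches nothing.
It fails at once if the dish is pressed with more than 15 N (contact force between the fingers and dish above 15 N).
It fails at once if the dish is lifted more than 15 mm off the nest's floor (z of dish in the frame of nest above 0.019 m).
It fails at once if a bystander is moved by more than 20 mm (distance of any of timer, clean_dish, bottle, tape from where it was at the start of the episode above 0.02 m).
It also fails if it takes over 66 s, if anything falls off the work surface, if the arm or the gripper's body presses on something with over 40 N, if the wrist force passes 120 N, or if a joint passes its speed limit or range.

### The arm

A 6-joint arm with a two-finger parallel gripper is mounted at the origin on a cart in front of the work surface, level with it; the furniture and walls round the work are solid. World frame = base frame: x ahead of the robot, y to its left, z up, the work surface at z = 0. Lengths are in mm, angles in rad, forces in N, time in s.
With the tool pointing down it reaches from about 325 to 775 mm from the base axis. Payload 9.3 kg.
Tool frame: the origin (TCP) lies midway between the tips of the shut fingers; the grasp point (between the pads) lies 19 mm behind it; z points along the fingers, y is the line along which they close (so a half turn about z gives the same grasp; the last joint's range is limited). The gripper opens to 85 mm and grips with 20 to 120 N. Pads are 22 mm wide; open, the fingers measure 114 mm over their backs; the gripper's body (76 mm by 85 mm) begins 54 mm behind the grasp point. The pads swing forward as they close: fully open they stand 13 mm farther back than shut.
Start: joints at [-1.418, 0.259, 0.021, 1.334, 0, 1.418], TCP at [165.574, -524.482, 205.279] pointing down, gripper open.
Joint ranges: [-3.04, 3.04], [-0.91, 1.82], [-1.04, 1.36], [-1.92, 1.95], [-1.52, 1.45], [-3.14, 3.14]. Speed limits (rad/s): [2.22, 2.22, 2.79, 3.14, 3.14, 3.14].

### API

Orientations are given as a rotation vector (axis times angle).
In Python, from cell import sensors, grab_frame, env, recognise, regions_of, mark_of gives the robot as it stands. The module is installed in compiled form; this text tells all that it offers.
- The arm moves only by the shell command python3 -m inch 'ROWS' [OPENING]. ROWS is a JSON list of rows, 1 to 8 of them, each of 6 numbers: dx, dy, dz in mm, then a rotation vector rx, ry, rz in rad; each row is the pose to reach, as a shift and turn from the pose commanded when the command began, along the tool's axes at that moment; what a row does not reach only later rows make up. A row lasts 1/8 s, in which the tool goes at most 62.5 mm and 0.188 rad, less where a joint would pass 70% of its speed; a pose out of reach is approached as far as the arm can. OPENING is the finger opening in mm, set as the command begins (- or left out keeps the last). The fingers move at their own pace and stop on an object; the grip force is fixed at half the most. Time passes only in rows, so rows that do not move let the fingers close. It prints the time, the measured TCP pose, the force, the opening and the grip force at its end. Input that does not fit is refused with a message, and nothing moves.
- sensors.state(): the state, without advancing time (a new reading comes with each control period).
- grab_frame(name): name is "scene" or "side" or "wrist"; returns a dict with "color" (384x512x3 uint8, red, green, blue), "vertical_fov" (degrees; the focal length in pixels is half the picture's height over the tangent of half this angle, whatever the lens; pixels are square), "cx", "cy" (the principal point, pixels), "R" (3x3) and "t" (3): a world point X has camera coordinates R X + t; the wrist camera has in their place "T_tool_cam" (4x4, takes a point from camera to tool coordinates, whose origin is the TCP and whose axes are the flange's). Camera axes: x right, y down, z forward; pixel columns grow to the right and rows downward; lengths in mm; the calibration is good to about 2 mm. A picture is of the moment at which its call begins: read the wrist's pose just before it. There is no depth.
- env.close_job(): hands the job in; it is judged then, once.
Trained networks look in the newest picture that a camera, given by its name, has taken for a name from the list of things; names that differ only in an ending like _2 or _b are one class to them, and where a whole thing is asked for, a point or a joint stands for the part that bears it (a point fixed in the world has none). Each returns a list of dicts, best first, with "p" (0 to 1); they miss things now and then, are a little off and sometimes report something else, mostly with a low value. They report only what shows in the picture. A call takes as long as a camera call. They do not tell look-alikes from the thing itself.
- recognise(camera, query): "box" ([left, top, right, bottom] in pixels, round what is visible of it).
- regions_of(camera, query): "region" (384x512 bool, what is visible of it) and "box" ([left, top, right, bottom] in pixels, round what is visible of it).
- mark_of(camera, query): "centre" ([column, row] in pixels: a listed point, or the origin of a listed thing).
The state is a dict: "clock": time; "qpos": joint angles; "qvel": joint speeds; "joint_efforts": joint torques, N m; "eef_pos": TCP position; "ee_rot": TCP orientation; "contact_force": force on the tool from outside, world axes, zero at the start; "moment": the same for the moment, N m; "opening": finger opening in mm; "gripper_force": force on a finger pad.
Only numpy, scipy, OpenCV 4.12 (cv2) and the standard library are available. Lean on these libraries where they do the work, as an engineer would, in place of code of your own. Each camera call takes 0.05 s, during which the arm holds its last target. There are 200 camera calls.

## Working session

There is one attempt and no reset: what is moved stays moved. The work goes in short steps, Python scripts to look and compute and a shell command to move; the robot and the scene stay as the last step left them, time stands still between calls to the robot, and variables do not carry over. Pictures are saved under pics/ and viewed, at most 12 in all, crops included, and the job is handed in when it is done.

```bash
mkdir -p pics
cat > h.py <<'E'
import numpy as np, cv2
from cell import sensors, grab_frame, env, recognise, regions_of, mark_of
from scipy.spatial.transform import Rotation as Ro
def cam(name):
    s=sensors.state(); f=grab_frame(name)
    F=f["color"].shape[0]/2/np.tan(np.radians(f["vertical_fov"])/2)
    if "R" in f: R=np.array(f["R"]);t=np.array(f["t"])
    else:
        T=np.array(f["T_tool_cam"]);W=np.eye(4);W[:3,:3]=Ro.from_rotvec(s["ee_rot"]).as_matrix();W[:3,3]=s["eef_pos"]
        C=np.linalg.inv(W@T);R=C[:3,:3];t=C[:3,3]
    return dict(img=f["color"],F=F,cx=f["cx"],cy=f["cy"],R=R,t=t)
def back(c,px,z):
    d=c["R"].T@np.array([(px[0]-c["cx"])/c["F"],(px[1]-c["cy"])/c["F"],1]);o=-c["R"].T@c["t"]
    return o+d*(z-o[2])/d[2]
def proj(c,X):
    p=c["R"]@np.array(X,float)+c["t"];return p[:2]/p[2]*c["F"]+[c["cx"],c["cy"]]
E
python3 - <<'E'
from h import *
s=sensors.state();print(s["clock"],s["eef_pos"],s["ee_rot"],s["contact_force"])
H=dict(nest=0,mouth=4,dish=4,stop_pin=49.5,bin=-170,timer=0,clean_dish=0,bottle=0,tape=0)
ims=[]
for n in ["scene","side","wrist"]:
    c=cam(n);ims.append(c["img"]);cv2.imwrite(f"pics/{n}0.png",c["img"][:,:,::-1])
    for q,z in H.items():
        for m in mark_of(n,q)[:3]:
            if m["p"]>.2: print(n,q,round(m["p"],2),np.round(m["centre"]),np.round(back(c,m["centre"],z)))
cv2.imwrite("pics/both.png",cv2.resize(np.vstack([np.hstack(ims[:2]),np.hstack([ims[2],ims[2]*0])]),(800,600))[:,:,::-1])
E
```

```text
0.0 [ 165.53042269 -524.18802466  204.67502432] [-3.10366663e+00 -4.78224033e-01 -4.49896292e-05] [-0.10211015  0.57393433 -0.17512592]
scene nest 0.63 [312. 182.] [ 453. -225.    0.]
scene dish 0.95 [255. 173.] [ 590. -174.    4.]
scene dish 0.84 [311. 180.] [ 457. -225.    4.]
scene stop_pin 0.73 [331. 159.] [ 432. -274.   50.]
scene timer 0.92 [214. 190.] [617. -47.   0.]
scene clean_dish 0.57 [256. 253.] [406.  84.   0.]
scene bottle 0.68 [223. 162.] [ 701. -181.    0.]
scene tape 0.75 [222. 210.] [548.   9.   0.]
scene tape 0.68 [325. 168.] [ 463. -314.    0.]
side nest 0.74 [165. 163.] [411.  90.   0.]
side nest 0.64 [245. 231.] [ 454. -229.    0.]
side nest 0.64 [253. 228.] [ 471. -230.    0.]
side mouth 0.85 [259. 252.] [ 445. -293.    4.]
side dish 0.92 [243. 230.] [ 451. -228.    4.]
side dish 0.61 [286. 197.] [ 582. -188.    4.]
side stop_pin 0.71 [254. 229.] [ 444. -278.   50.]
side bin 0.79 [305. 317.] [ 517. -358. -170.]
side bin 0.44 [266. 169.] [ 753.  148. -170.]
side timer 0.96 [268. 168.] [615. -65.  -0.]
side clean_dish 0.88 [164. 166.] [403.  79.  -0.]
side bottle 0.63 [317. 180.] [ 684. -168.    0.]
side tape 0.7 [232. 168.] [543. -18.   0.]
```

View pics/both.png

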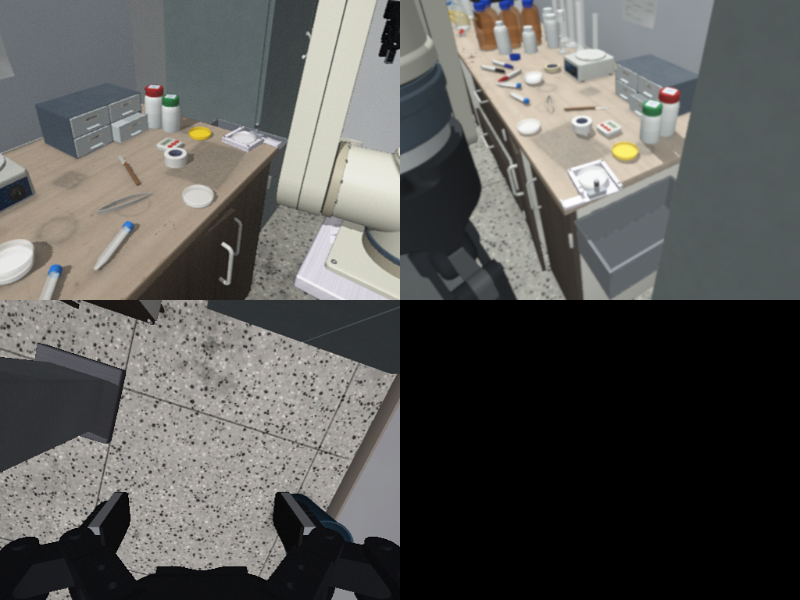

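The scene view shows the nest at the right end of the worktop around (240,138) in the montage, with the steel pin at its mouth and the bin below. The yellow look-alike is behind it, and nothing stands close to the nest. I'll move the wrist camera over it.

```bash
python3 -m inch '[[45, -27, -10, 0, 0, 0], [95, -55, -25, 0, 0, 0], [140, -83, -25, 0, 0, 0], [190, -112, -25, 0, 0, 0], [235, -140, -25, 0, 0, 0], [282, -168, -25, 0, 0, 0], [328, -194, -25, 0, 0, 0], [328, -194, -25, 0, 0, 0]]' 0
python3 - <<'E'
from h import *
s=sensors.state();print(s["clock"],s["eef_pos"],s["ee_rot"],s["contact_force"])
print(Ro.from_rotvec(s["ee_rot"]).as_matrix().round(3))
H=dict(nest=0,mouth=4,dish=4,stop_pin=49.5)
for n in ["wrist","side","scene"]:
    c=cam(n);
    if n=="wrist": cv2.imwrite(f"pics/w1.png",c["img"][:,:,::-1])
    for q,z in H.items():
        for m in mark_of(n,q)[:3]:
            if m["p"]>.2: print(n,q,round(m["p"],2),np.round(m["centre"]),np.round(back(c,m["centre"],z)))
E
```

```text
clock: 2.5
eef_pos: [421.7, -238.2, 230.3]
ee_rot: [-3.104, -0.486, -0.001]
contact_force: [-0.0, -0.0, -0.4]
opening: 0.2
gripper_force: 0.0
2.5 [ 421.67856843 -238.1750513   230.34844759] [-3.10361443e+00 -4.86005900e-01 -7.15169560e-04] [-0.04273485 -0.0208797  -0.37141502]
[[ 0.952  0.306  0.   ]
 [ 0.306 -0.952  0.   ]
 [ 0.    -0.    -1.   ]]
wrist mouth 0.56 [302. 152.] [ 449. -287.    4.]
wrist dish 0.69 [259. 131.] [ 457. -228.    4.]
wrist stop_pin 0.87 [293. 161.] [ 441. -273.   50.]
wrist stop_pin 0.39 [302. 151.] [ 454. -279.   50.]
side nest 0.76 [248. 234.] [ 454. -240.    0.]
side mouth 0.67 [260. 252.] [ 447. -294.    4.]
side dish 0.69 [288. 197.] [ 585. -189.    4.]
side dish 0.61 [242. 229.] [ 451. -224.    4.]
side stop_pin 0.8 [251. 231.] [ 438. -280.   49.]
scene nest 0.64 [310. 185.] [ 450. -209.    0.]
scene mouth 0.97 [324. 171.] [ 454. -290.    4.]
scene mouth 0.55 [330. 158.] [ 476. -368.    4.]
scene dish 0.82 [312. 178.] [ 460. -235.    4.]
scene stop_pin 0.71 [330. 160.] [ 432. -269.   50.]
```

View pics/w1.png

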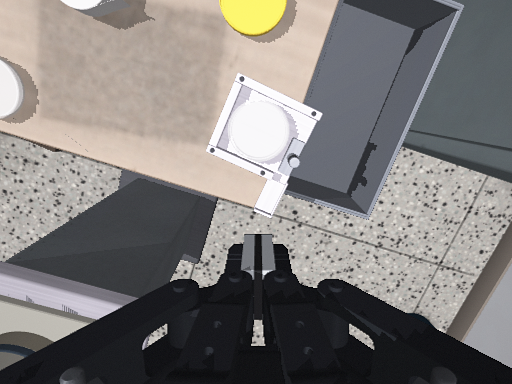

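The wrist view shows the nest squarely: dish at (260,130), pin at (293,161), ear at (270,195), outer back corners about (238,73) and (207,150). I'll now refine the yaw.

Run:
```python
from h import *
c=cam("wrist")
for p in [(238,73),(207,150),(322,114),(241,79),(317,114),(212,151),(263,173)]: print(p,back(c,p,17).round(1))
for m in regions_of("wrist","dish")[:2]:
    r=m["region"].astype(np.uint8);k=max(cv2.findContours(r,0,1)[0],key=cv2.contourArea);(e,ax,_)=cv2.fitEllipse(k);print(m["p"],e,ax,back(c,e,17).round(1))
for m in mark_of("wrist","stop_pin")[:2]: print(m["p"],m["centre"],back(c,m["centre"],49.5))
x0,y0,x1,y1=190,60,340,225
cv2.imwrite("pics/w2.png",cv2.resize(c["img"][y0:y1,x0:x1],None,fx=3.6,fy=3.6,interpolation=cv2.INTER_CUBIC)[:,:,::-1])
```

```text
(238, 73) [ 511.1 -187.7   17. ]
(207, 150) [ 415.3 -176.6   17. ]
(322, 114) [ 497.4 -295.3   17. ]
(241, 79) [ 505.9 -192.8   17. ]
(317, 114) [ 495.6 -289.7   17. ]
(212, 151) [ 415.9 -182.7   17. ]
(263, 173) [ 408.5 -250.6   17. ]
0.74 (249.6445770263672, 13.972496032714844) (35.227291107177734, 69.26371765136719) [ 572.5 -182.8   17. ]
0.73 (256.326416015625, 128.07493591308594) (60.08260726928711, 62.272315979003906) [ 458.5 -226.2   17. ]
0.56 [291.0, 157.3] [ 441.96281044 -272.36959232   49.5       ]
```

View pics/w2.png

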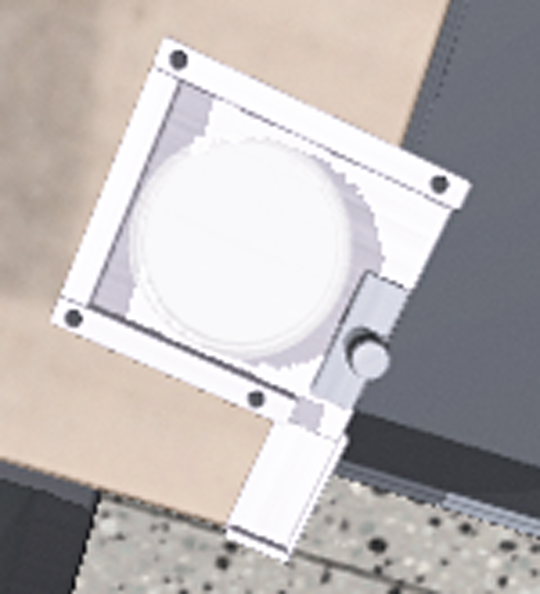

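```bash
cat >> h.py <<'E'
def nest():
    O,a=np.load("nest.npy",allow_pickle=True)
    return np.array(O,float),float(a)
def delta(nx,ny,z,yaw=None):
    O,a=nest();X=np.array([O[0]+nx*np.cos(a)-ny*np.sin(a),O[1]+nx*np.sin(a)+ny*np.cos(a),z])
    s=sensors.state();R=Ro.from_rotvec(s["ee_rot"]).as_matrix()
    print("delta tool",(R.T@(X-s["eef_pos"])).round(1),"turn",round(float(np.arctan2(R[1,0],R[0,0])-a),3), "clock",s["clock"])
def where():
    O,a=nest();s=sensors.state();d=s["eef_pos"]-np.array([*O,0]);c,n=np.cos(a),np.sin(a)
    print("nest xyz",np.round([d[0]*c+d[1]*n,-d[0]*n+d[1]*c,d[2]],1),"F",s["contact_force"].round(2),"t",s["clock"])
E
python3 - <<'E'
from h import *
c=cam("wrist")
P=[(239.4,76.7),(312.2,111.1),(210.3,148.3)]
W=np.array([back(c,p,17)[:2] for p in P]);print(W.round(1))
d1=W[0]-W[2];d2=W[0]-W[1];a1=np.arctan2(d1[1],d1[0]);a2=np.arctan2(-d2[0],d2[1]);a=(a1+a2)/2
print(np.degrees([a1,a2]),np.linalg.norm(d1),np.linalg.norm(d2))
m=(W[0]+W[2])/2;O=m-45*np.array([-np.sin(a),np.cos(a)])
D=back(c,(257.2,128.9),18)[:2];print("O",O,"dish",D,"pin",back(c,(292.2,158.6),49.5))
O=(O+D)/2
np.save("nest.npy",np.array([O,a],dtype=object),allow_pickle=True)
x,y=np.array([np.cos(a),np.sin(a)]),np.array([-np.sin(a),np.cos(a)])
print("pin pred q0",O-7*x-49.5*y)
delta(25,-49.5,80);delta(25,-49.5,30)
E
```

```text
[[ 507.8 -190.2]
 [ 497.1 -283. ]
 [ 418.5 -179.8]]
[-6.68162126 -6.5790286 ] 89.90364887407077 93.37454470073948
O [ 457.9373003  -229.69480874] dish [ 457.95561029 -227.29434648] pin [ 441.01715378 -274.00888532   49.5       ]
pin pred q0 [ 445.27785935 -276.85527112]
delta tool [ 42.5  55.2 150.3] turn 0.422 clock 3.45
delta tool [ 42.5  55.2 200.3] turn 0.422 clock 3.45
```

```bash
python3 -m inch '[[14, 18, 40, 0, 0, 0.14], [28, 36, 80, 0, 0, 0.28], [42.5, 55.2, 120, 0, 0, 0.422], [42.5, 55.2, 150, 0, 0, 0.422], [42.5, 55.2, 150, 0, 0, 0.422]]' 0
python3 - <<'E'
from h import *
where();c=cam("wrist");cv2.imwrite("pics/w3.png",c["img"][:,:,::-1])
for m in mark_of("wrist","stop_pin")[:2]: print(m["p"],m["centre"],back(c,m["centre"],49.5))
delta(25,-49.5,28)
E
```

```text
clock: 4.08
eef_pos: [476.0, -279.7, 78.2]
ee_rot: [-3.134, 0.182, 0.006]
contact_force: [-0.4, -0.2, 1.1]
opening: 0.1
gripper_force: 0.0
nest xyz [ 23.9 -48.7  78.2] F [-0.38 -0.21  1.13] t 4.075
delta tool [-0.3 -0.1 53.2] turn -0.0 clock 4.175
```

View pics/w3.png

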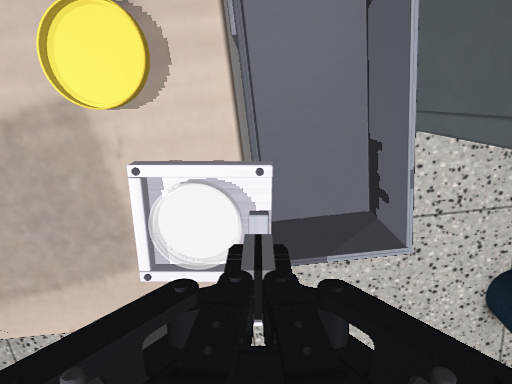

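The nest is aligned with the tool: the screws are at (135,170) and (260,171), and the tips at (258,240) are on the mouth line. I'll go down and push the pin.

```bash
python3 -m inch '[[0, 0, 27, 0, 0, 0], [0, 0, 52, 0, 0, 0], [0, 0, 52, 0, 0, 0], [-10, 0, 52, 0, 0, 0], [-20, 0, 52, 0, 0, 0], [-30, 0, 52, 0, 0, 0], [-30, 0, 52, 0, 0, 0]]' 0
python3 - <<'E'
from h import *
where()
E
```

```text
clock: 5.05
eef_pos: [446.6, -277.1, 28.8]
ee_rot: [3.136, -0.183, 0.001]
contact_force: [1.1, 0.4, 0.3]
opening: 0.1
gripper_force: 0.0
nest xyz [ -5.7 -49.6  28.8] F [1.12 0.36 0.27] t 5.05
```

```bash
python3 -m inch '[[-10, 0, 0, 0, 0, 0], [-20, 0, 0, 0, 0, 0], [-30, 0, 0, 0, 0, 0], [-36, 0, 0, 0, 0, 0], [-40, 0, 0, 0, 0, 0], [-41, 0, 0, 0, 0, 0]]' 0; python3 -m inch '[[-1, 0, 0, 0, 0, 0], [-2, 0, 0, 0, 0, 0], [-3, 0, 0, 0, 0, 0], [-3, 0, 0, 0, 0, 0]]' 0
python3 - <<'E'
from h import *
where()
E
```

```text
clock: 5.8
eef_pos: [406.4, -272.4, 28.3]
ee_rot: [3.136, -0.183, 0.0]
contact_force: [0.3, 0.1, -0.5]
opening: -0.1
gripper_force: 0.0
clock: 6.3
eef_pos: [403.6, -272.0, 28.2]
ee_rot: [-3.136, 0.182, 0.0]
contact_force: [-0.7, -0.1, -0.2]
opening: -0.1
gripper_force: 0.0
nest xyz [-49.  -49.5  28.2] F [-0.72 -0.1  -0.16] t 6.3
```

```bash
python3 -m inch '[[-1, 0, 0, 0, 0, 0], [-2, 0, 0, 0, 0, 0], [-3, 0, 0, 0, 0, 0]]' 0; python3 -m inch '[[-1, 0, 0, 0, 0, 0], [-2, 0, 0, 0, 0, 0], [-3, 0, 0, 0, 0, 0]]' 0
python3 - <<'E'
from h import *
where()
c=cam("side");cv2.imwrite("pics/s4.png",cv2.resize(c["img"][180:330,170:370],None,fx=3.5,fy=3.5,interpolation=cv2.INTER_CUBIC)[:,:,::-1])
E
```

```text
clock: 6.68
eef_pos: [400.5, -271.6, 28.3]
ee_rot: [-3.136, 0.182, -0.0]
contact_force: [-0.6, -0.8, -0.1]
opening: 0.1
gripper_force: 0.0
clock: 7.05
eef_pos: [397.6, -271.3, 28.3]
ee_rot: [-3.136, 0.183, -0.0]
contact_force: [-0.5, 0.4, 0.4]
opening: -0.0
gripper_force: 0.0
nest xyz [-55.  -49.5  28.3] F [-0.52  0.43  0.42] t 7.05
```

View pics/s4.png

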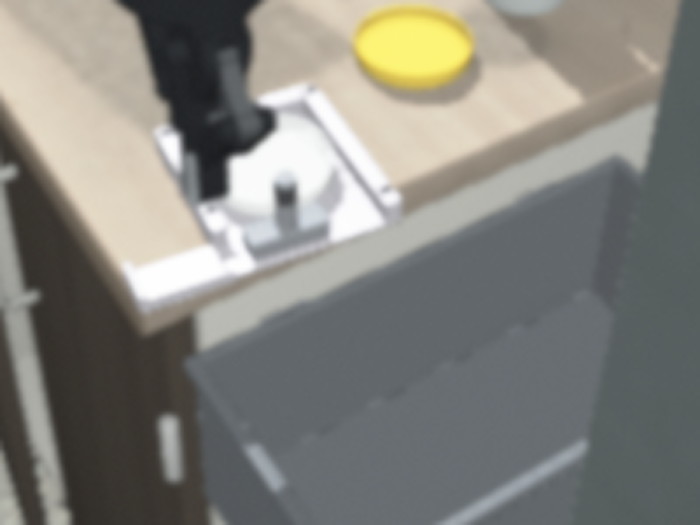

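The tips, at crop (213,190), slid past the pin, at (285,185), on its dish side. The bar is still closed. I need to check the calibration between the views.

Run:
```python
from h import *
c=cam("side");s=sensors.state();O,a=nest()
def N(x,y,z): return [O[0]+x*np.cos(a)-y*np.sin(a),O[1]+x*np.sin(a)+y*np.cos(a),z]
def cr(X): return ((proj(c,X)-[170,180])*3.5).round(0)
for n,X in dict(tcp=s["eef_pos"],pin=N(-11,-49.5,49.5),pin0=N(-11,-49.5,16.5),cR=N(50,-60,17),bR=N(50,50,17),bL=N(-50,50,17),mouthR=N(40,-60,4),dish=N(0,0,18)).items(): print(n,cr(X))
p=np.array([285,180])/3.5+[170,180]
print("pin from side",back(c,p,49.5)); 
for m in mark_of("side","stop_pin")[:2]+mark_of("scene","stop_pin")[:0]: print(m["p"],m["centre"],back(c,m["centre"],49.5))
```

```text
tcp [207. 227.]
pin [286. 171.]
pin0 [287. 218.]
cR [400. 195.]
bR [310.  77.]
bL [151. 125.]
mouthR [383. 218.]
dish [268. 151.]
pin from side [ 437.09471914 -281.85705704   49.5       ]
0.76 [251.8, 230.0] [ 439.54329934 -279.08958873   49.5       ]
```

Run:
```python
from h import *
c=cam("wrist");s=sensors.state();O,a=nest()
def N(x,y,z): return [O[0]+x*np.cos(a)-y*np.sin(a),O[1]+x*np.sin(a)+y*np.cos(a),z]
for n,X in dict(tcp=s["eef_pos"],pin=N(-11,-49.5,49.5),pin0=N(-11,-49.5,16.5),cR=N(45,-55,17),bR=N(45,45,17),bL=N(-45,45,17),dish=N(0,0,18)).items(): print(n,proj(c,X).round(0))
print(back(c,proj(c,s["eef_pos"]),0))
cv2.imwrite("pics/w5.png",c["img"][:,:,::-1])
```

```text
tcp [259. 230.]
pin [259. 163.]
pin0 [259. 152.]
cR [269.  46.]
bR [79. 46.]
bL [103. 208.]
dish [171. 133.]
[ 385.62238972 -270.02331595    0.        ]
```

View pics/w5.png

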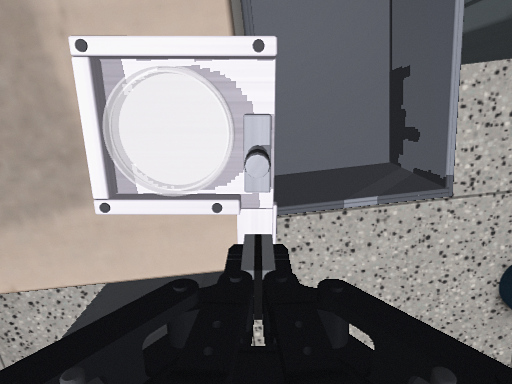

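Run:
```python
from h import *
w=cam("wrist");c=cam("side");s=sensors.state();print(s["eef_pos"],s["opening"])
for name,cc in (("w",w),):
    for r in (225,230,235,240): print(r, cc["img"][r,235:285,1].tolist())
x,y=[int(v) for v in proj(c,s["eef_pos"])];print(x,y)
a=cv2.resize(c["img"][215:255,205:265],None,fx=10,fy=10,interpolation=cv2.INTER_NEAREST)
cv2.circle(a,((x-205)*10,(y-215)*10),4,(255,0,0),-1)
cc=cam("scene");p=[int(v) for v in proj(cc,s["eef_pos"])];print(p)
b=cv2.resize(cc["img"][p[1]-30:p[1]+10,p[0]-30:p[0]+30],None,fx=10,fy=10,interpolation=cv2.INTER_NEAREST);cv2.circle(b,(300,300),4,(255,0,0),-1)
cv2.imwrite("pics/s6.png",cv2.resize(np.vstack([a,b]),(450,600))[:,:,::-1])
```

```text
[ 397.65309955 -271.31579454   28.30287945] 0.060039964896576044
225 [179, 178, 234, 242, 241, 241, 241, 241, 242, 243, 243, 243, 243, 244, 244, 243, 241, 239, 239, 240, 239, 238, 239, 241, 242, 242, 240, 241, 242, 243, 243, 244, 244, 243, 242, 243, 247, 197, 232, 245, 227, 123, 139, 151, 155, 157, 158, 157, 152, 117]
230 [183, 180, 215, 238, 240, 240, 240, 240, 241, 242, 242, 243, 243, 245, 244, 243, 241, 239, 239, 240, 239, 238, 239, 241, 241, 242, 240, 241, 241, 243, 244, 244, 243, 242, 241, 243, 246, 197, 229, 244, 219, 92, 140, 156, 156, 159, 164, 168, 167, 165]
235 [188, 182, 212, 237, 240, 239, 241, 241, 248, 163, 83, 74, 75, 76, 78, 76, 76, 78, 79, 63, 20, 2, 6, 5, 7, 2, 49, 73, 78, 77, 76, 77, 78, 77, 76, 75, 67, 166, 236, 242, 210, 142, 148, 168, 171, 168, 163, 162, 165, 103]
240 [186, 184, 202, 236, 240, 239, 241, 244, 229, 117, 77, 80, 80, 79, 79, 81, 80, 80, 85, 53, 20, 14, 11, 11, 16, 10, 39, 78, 83, 80, 82, 80, 80, 81, 79, 79, 75, 106, 238, 242, 202, 162, 131, 94, 87, 119, 156, 166, 164, 161]
229 244
[342, 170]
```

View pics/s6.png

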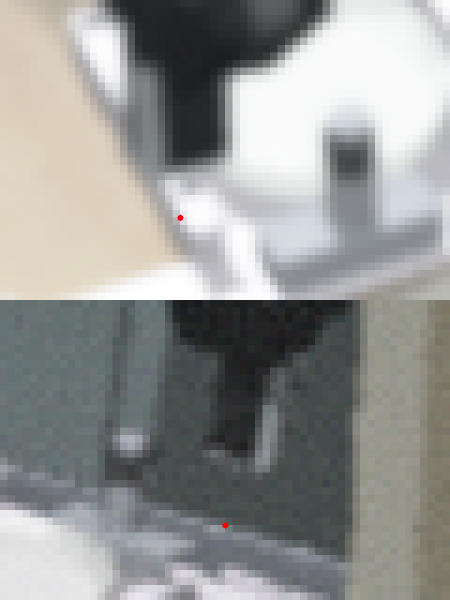

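The red TCP point sits well below the visible finger ends in both views: side (197,165), scene (245,462). The tips are therefore higher than reported, and they cleared the pin. I'll triangulate the real tip.

Run:
```python
from h import *
from scipy.optimize import least_squares
w=cam("wrist");c=cam("side");e=cam("scene");s=sensors.state()
obs=[(c,(231.3,237)),(e,(344.7,161.6)),(w,(258.5,234))]
for sel in ([0,1],[0,1,2],[0,2],[1,2]):
    r=least_squares(lambda X:np.concatenate([proj(obs[i][0],X)-obs[i][1] for i in sel]),s["eef_pos"]);print(sel,r.x.round(1),r.fun.round(1))
where();delta(25,-49.5,80)
```

```text
[0, 1] [ 399.  -277.4   51.4] [-0.2  0.2 -0.4 -0.3]
[0, 1, 2] [ 403.1 -271.9   46.8] [ 0.4 -0.6 -3.1  1.7  0.5  0.7]
[0, 2] [ 402.7 -271.5   45. ] [ 0.2  0.1 -0.   0. ]
[1, 2] [ 404.1 -271.9   48.9] [-3.4  0.9  0.4  0.6]
nest xyz [-54.9 -49.5  28.3] F [ 0.29  0.9  -0.68] t 7.6
delta tool [ 79.9  -0.  -51.7] turn -0.0 clock 7.6
```

The tips are about 20 mm above the reported TCP. I'll retrace over the pin, come down 20 mm lower and push again.

```bash
python3 -m inch '[[0, 0, -25, 0, 0, 0], [40, 0, -25, 0, 0, 0], [80, 0, -25, 0, 0, 0], [80, 0, -10, 0, 0, 0], [80, 0, 10, 0, 0, 0], [80, 0, 18, 0, 0, 0], [80, 0, 18, 0, 0, 0]]' 0
python3 -m inch '[[-10, 0, 0, 0, 0, 0], [-20, 0, 0, 0, 0, 0], [-30, 0, 0, 0, 0, 0], [-40, 0, 0, 0, 0, 0], [-40, 0, 0, 0, 0, 0]]' 0
python3 - <<'E'
from h import *
where();c=cam("side");s=sensors.state()
a=cv2.resize(c["img"][205:265,205:285],None,fx=7,fy=7)
cv2.imwrite("pics/s7.png",a[:,:,::-1])
E
```

```text
clock: 8.48
eef_pos: [476.3, -280.3, 9.8]
ee_rot: [-3.135, 0.183, 0.002]
contact_force: [-0.4, 0.2, -0.2]
opening: 0.2
gripper_force: 0.0
clock: 9.1
eef_pos: [436.5, -275.9, 10.5]
ee_rot: [3.136, -0.183, -0.0]
contact_force: [0.6, 0.1, -0.7]
opening: -0.0
gripper_force: 0.0
nest xyz [-15.8 -49.5  10.5] F [ 0.62  0.06 -0.68] t 9.1
```

View pics/s7.png

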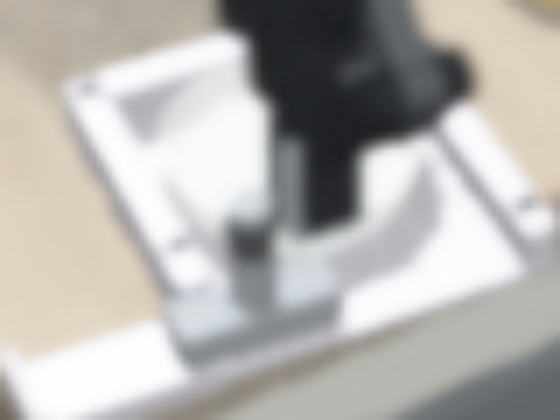

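The tips now bear on the pin at (255,220), about 15 mm below its top, and the bar is moving. I'll keep pushing.

```bash
python3 -m inch '[[-10, 0, 0, 0, 0, 0], [-20, 0, 0, 0, 0, 0], [-28, 0, 0, 0, 0, 0], [-31, 0, 0, 0, 0, 0], [-31, 0, 0, 0, 0, 0]]' 0;for i in 1 ; do python3 -m inch '[[-1, 0, 0, 0, 0, 0], [-2, 0, 0, 0, 0, 0], [-2, 0, 0, 0, 0, 0]]' 0; done
python3 - <<'E'
from h import *
where();c=cam("wrist")
for n in ("wrist","side","scene"):
    c=cam(n)
    for m in mark_of(n,"stop_pin")[:2]: print(n,m["p"],m["centre"],back(c,m["centre"],49.5))
O,a=nest();print("open pin",O+np.array([[np.cos(a),-np.sin(a)],[np.sin(a),np.cos(a)]])@[-67,-49.5])
E
```

```text
clock: 9.78
eef_pos: [406.1, -272.2, 10.2]
ee_rot: [-3.136, 0.183, 0.001]
contact_force: [0.6, 0.2, -0.3]
opening: -0.1
gripper_force: 0.0
clock: 10.15
eef_pos: [404.6, -272.0, 10.2]
ee_rot: [-3.136, 0.182, 0.0]
contact_force: [0.6, 0.6, -0.4]
opening: -0.4
gripper_force: 0.6
nest xyz [-47.9 -49.4  10.2] F [ 0.57  0.56 -0.43] t 10.15
side 0.6 [222.0, 239.6] [ 383.9463643  -272.57079076   49.5       ]
scene 0.7 [350.8, 167.1] [ 374.95840977 -260.55898562   49.5       ]
open pin [ 385.67915173 -269.92749732]
```

```bash
python3 -m inch '[[-1, 0, 0, 0, 0, 0], [-2, 0, 0, 0, 0, 0], [-2, 0, 0, 0, 0, 0]]' 0; python3 -m inch '[[-1, 0, 0, 0, 0, 0], [-2, 0, 0, 0, 0, 0], [-2, 0, 0, 0, 0, 0]]' 0;python3 - <<'E'
from h import *
where()
E
```

```text
clock: 10.88
eef_pos: [402.6, -271.9, 10.3]
ee_rot: [-3.136, 0.182, -0.0]
contact_force: [1.6, 0.6, -0.9]
opening: -0.1
gripper_force: 0.9
clock: 11.25
eef_pos: [402.2, -271.9, 10.5]
ee_rot: [-3.136, 0.182, -0.005]
contact_force: [9.7, 1.8, -5.3]
opening: 0.2
gripper_force: 4.7
nest xyz [-50.3 -49.5  10.5] F [ 9.68  1.79 -5.26] t 11.25
```

The hard stop is felt at the predicted travel, so the stop is fully open. Next I'll back off, rise, and go over the dish slightly behind its centre.

```bash
python3 -m inch '[[6, 0, 0, 0, 0, 0], [6, 0, -35, 0, 0, 0], [30, -28, -35, 0, 0, 0], [53, -55, -35, 0, 0, 0], [53, -55, -15, 0, 0, 0], [53, -55, -2, 0, 0, 0], [53, -55, -2, 0, 0, 0], [53, -55, -2, 0, 0, 0]]' 0;python3 - <<'E'
from h import *
where()
from scipy.optimize import least_squares
for n in ("wrist","side","scene"):
    c=cam(n)
    for m in mark_of(n,"stop_pin")[:1]: print(n,m["p"],m["centre"],back(c,m["centre"],49.5))
    for m in mark_of(n,"dish")[:2]: print(n,m["p"],m["centre"],back(c,m["centre"],4))
E
```

```text
clock: 12.25
eef_pos: [459.6, -223.7, 12.6]
ee_rot: [3.136, -0.184, 0.0]
contact_force: [-0.2, -0.4, -0.5]
opening: 0.0
gripper_force: 0.0
nest xyz [ 1.   5.  12.6] F [-0.24 -0.4  -0.5 ] t 12.25
wrist 0.69 [262.6, 227.8] [ 457.25154891 -225.63252271    4.        ]
side 0.81 [221.6, 239.0] [ 384.04092895 -270.91835713   49.5       ]
side 0.9 [244.0, 231.1] [ 450.18391444 -231.81043393    4.        ]
side 0.58 [288.4, 199.9] [ 579.92030163 -198.38890805    4.        ]
scene 0.69 [351.8, 164.3] [ 379.16028239 -276.44781691   49.5       ]
scene 0.93 [313.7, 177.9] [ 456.80793167 -238.57431887    4.        ]
scene 0.76 [252.4, 172.5] [ 594.96205938 -170.75047471    4.        ]
```

```bash
python3 -m inch '[[0, 0, 3, 0, 0, 0], [0, 0, 6, 0, 0, 0], [0, 0, 6, 0, 0, 0]]' 0|grep -E "eef_pos|force"; python3 -m inch '[[0, 0, 0.5, 0, 0, 0]]' 0|grep -E "eef_pos|contact"; python3 -m inch '[[0, 0, 0.5, 0, 0, 0]]' 0|grep -E "eef_pos|contact"; python3 -m inch '[[0, 0, 0.5, 0, 0, 0]]' 0|grep -E "eef_pos|contact"; python3 -m inch '[[0, 0, 0.5, 0, 0, 0]]' 0|grep -E "eef_pos|contact"
```

```text
eef_pos: [459.5, -223.0, 5.9]
contact_force: [1.1, 0.0, 0.3]
gripper_force: 0.0
eef_pos: [459.7, -223.2, 5.7]
contact_force: [-0.7, -0.8, 0.2]
eef_pos: [459.7, -223.2, 5.3]
contact_force: [-0.1, -1.0, 0.8]
eef_pos: [459.7, -223.2, 4.8]
contact_force: [-0.1, -0.2, -0.6]
eef_pos: [459.7, -223.2, 4.3]
contact_force: [0.5, 0.0, -0.6]
```

```bash
cat > g.py <<'E'
import sys,re
t=sys.stdin.read();m=re.search(r"contact_force: \[(.*?)\]",t);p=re.search(r"eef_pos: (\[.*?\])",t)
print(p.group(1) if p else t,m.group(1));sys.exit(0 if float(m.group(1).split(",")[2])<2.5 else 1)
E
python3 -m inch '[[0, 0, 0.5, 0, 0, 0]]' |python3 g.py && python3 -m inch '[[0, 0, 0.5, 0, 0, 0]]' |python3 g.py && python3 -m inch '[[0, 0, 0.5, 0, 0, 0]]' |python3 g.py && python3 -m inch '[[0, 0, 0.5, 0, 0, 0]]' |python3 g.py && python3 -m inch '[[0, 0, 0.5, 0, 0, 0]]' |python3 g.py && python3 -m inch '[[0, 0, 0.5, 0, 0, 0]]' |python3 g.py && python3 -m inch '[[0, 0, 0.5, 0, 0, 0]]' |python3 g.py && python3 -m inch '[[0, 0, 0.5, 0, 0, 0]]' |python3 g.py && python3 -m inch '[[0, 0, 0.5, 0, 0, 0]]' |python3 g.py && python3 -m inch '[[0, 0, 0.5, 0, 0, 0]]' |python3 g.py && python3 -m inch '[[0, 0, 0.5, 0, 0, 0]]' |python3 g.py && python3 -m inch '[[0, 0, 0.5, 0, 0, 0]]' |python3 g.py
```

```text
[459.6, -223.2, 3.8] 0.4, 1.0, -1.0
[459.6, -223.2, 3.3] -0.1, 0.1, 0.4
[459.7, -223.2, 2.8] 0.1, -0.4, 0.1
[459.6, -223.1, 2.2] -0.6, 0.1, -0.5
[459.6, -223.1, 1.8] 0.2, 0.4, -0.3
[459.6, -223.2, 1.2] -1.0, 0.3, 0.5
[459.7, -223.2, 0.7] 0.0, -0.2, -0.0
[459.6, -223.2, 0.3] -0.7, -0.0, 0.1
[459.7, -223.2, -0.2] -0.2, -0.4, 0.3
[459.6, -223.2, -0.8] 0.2, 0.3, -0.6
[459.6, -223.2, -1.3] 0.0, -0.2, -0.2
[459.6, -223.2, -1.7] 1.1, 0.0, 0.3
```

```bash
python3 -m inch '[[0, 0, 0.5, 0, 0, 0]]' |python3 g.py && python3 -m inch '[[0, 0, 0.5, 0, 0, 0]]' |python3 g.py && python3 -m inch '[[0, 0, 0.5, 0, 0, 0]]' |python3 g.py && python3 -m inch '[[0, 0, 0.5, 0, 0, 0]]' |python3 g.py && python3 -m inch '[[0, 0, 0.4, 0, 0, 0]]' |python3 g.py && python3 -m inch '[[0, 0, 0.4, 0, 0, 0]]' |python3 g.py && python3 -m inch '[[0, 0, 0.4, 0, 0, 0]]' |python3 g.py && python3 -m inch '[[0, 0, 0.4, 0, 0, 0]]' |python3 g.py && python3 -m inch '[[0, 0, 0.4, 0, 0, 0]]' |python3 g.py && python3 -m inch '[[0, 0, 0.4, 0, 0, 0]]' |python3 g.py && python3 -m inch '[[0, 0, 0.4, 0, 0, 0]]' |python3 g.py && python3 -m inch '[[0, 0, 0.4, 0, 0, 0]]' |python3 g.py
```

```text
[459.6, -223.2, -2.3] -0.5, 0.6, -0.2
[459.6, -223.2, -2.8] 0.7, -0.3, 0.2
[459.7, -223.2, -3.3] -0.6, -0.6, 0.4
[459.6, -223.2, -3.7] 0.1, -0.5, 0.5
[459.6, -223.2, -4.2] -0.1, 0.0, -0.2
[459.6, -223.2, -4.6] 0.3, -1.3, -0.2
[459.7, -223.2, -4.9] 0.4, 0.4, 0.4
[459.6, -223.2, -5.3] -1.5, 0.2, 0.1
[459.6, -223.2, -5.8] -0.6, -0.3, -0.0
[459.7, -223.2, -6.1] 0.6, 0.3, 0.5
[459.6, -223.2, -6.5] -0.2, -0.2, 0.4
[459.6, -223.2, -7.0] 0.0, -0.3, 0.6
```

```bash
python3 -m inch '[[0, 0, 0.4, 0, 0, 0]]' |python3 g.py && python3 -m inch '[[0, 0, 0.4, 0, 0, 0]]' |python3 g.py && python3 -m inch '[[0, 0, 0.4, 0, 0, 0]]' |python3 g.py && python3 -m inch '[[0, 0, 0.4, 0, 0, 0]]' |python3 g.py && python3 -m inch '[[0, 0, 0.4, 0, 0, 0]]' |python3 g.py && python3 -m inch '[[0, 0, 0.4, 0, 0, 0]]' |python3 g.py && python3 -m inch '[[0, 0, 0.4, 0, 0, 0]]' |python3 g.py && python3 -m inch '[[0, 0, 0.4, 0, 0, 0]]' |python3 g.py && python3 -m inch '[[0, 0, 0.4, 0, 0, 0]]' |python3 g.py && python3 -m inch '[[0, 0, 0.4, 0, 0, 0]]' |python3 g.py
python3 - <<'E'
from h import *
c=cam("side");cv2.imwrite("pics/s8.png",cv2.resize(c["img"][205:265,205:285],None,fx=7,fy=7)[:,:,::-1])
E
```

```text
[459.6, -223.1, -7.3] -0.3, -0.5, -0.7
[459.7, -223.2, -7.7] -0.9, 0.7, 6.0
```

View pics/s8.png

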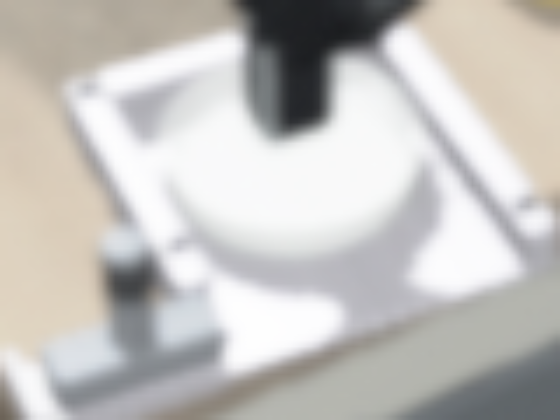

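Contact shows about 6 N, the tips are on the dish just behind its middle at (290,130), and the stop is open at (125,260). I'll slide in small moves and watch the force.

```bash
python3 -m inch '[[0, 0, 0, 0, 0, 0]]' |python3 g.py; python3 -m inch '[[0, 1, 0, 0, 0, 0], [0, 2.5, 0, 0, 0, 0], [0, 4, 0, 0, 0, 0]]' |python3 g.py;  python3 - <<'E'
from h import *
where()
E
```

```text
[459.7, -223.2, -7.7] -0.4, -0.1, 0.6
[459.2, -227.2, -7.7] 0.8, 0.9, 1.0
nest xyz [ 1.1  1.4 -7.7] F [0.76 0.93 1.03] t 17.375
```

```bash
python3 -m inch '[[0, 0, 0.2, 0, 0, 0], [0, 0, 0.2, 0, 0, 0]]' |python3 g.py && python3 -m inch '[[0, 0, 0.2, 0, 0, 0], [0, 0, 0.2, 0, 0, 0]]' |python3 g.py && python3 -m inch '[[0, 0, 0.2, 0, 0, 0], [0, 0, 0.2, 0, 0, 0]]' |python3 g.py&& python3 -m inch '[[0, 0, 0.2, 0, 0, 0], [0, 0, 0.2, 0, 0, 0]]' |python3 g.py
```

```text
[459.2, -227.4, -7.7] -1.4, 0.4, 4.3
```

```bash
python3 -m inch '[[0, 0, 0, 0, 0, 0], [0, 0, 0, 0, 0, 0]]' |python3 g.py;  python3 -m inch '[[0, 0, 0.1, 0, 0, 0], [0, 0, 0.1, 0, 0, 0]]' |python3 g.py;python3 -m inch '[[0, 0, 0, 0, 0, 0], [0, 0, 0, 0, 0, 0]]' |python3 g.py
```

```text
[459.2, -227.4, -7.7] -1.8, -0.2, 5.0
[459.2, -227.4, -7.7] -1.8, -0.2, 6.3
[459.2, -227.4, -7.8] -1.5, 0.1, 6.6
```

```bash
python3 -m inch '[[0, 1.5, 0, 0, 0, 0], [0, 3, 0, 0, 0, 0], [0, 5, 0, 0, 0, 0]]' |python3 g.py;  python3 -m inch '[[0, 2, 0, 0, 0, 0], [0, 4, 0, 0, 0, 0], [0, 5, 0, 0, 0, 0], [0, 5, 0, 0, 0, 0]]' |python3 g.py
python3 - <<'E'
from h import *
where()
for n in ("side","scene"):
    c=cam(n)
    for m in mark_of(n,"dish")[:2]: print(n,m["p"],m["centre"],back(c,m["centre"],4))
E
```

```text
[458.9, -231.2, -7.7] -0.1, 6.1, 7.8
[458.4, -236.3, -7.7] 0.0, 5.1, 7.7
nest xyz [ 1.3 -7.7 -7.7] F [0.03 5.07 7.72] t 19.25
side 0.76 [247.3, 232.4] [ 453.7311137  -238.30946111    4.        ]
side 0.75 [285.1, 199.6] [ 574.55629608 -193.79806314    4.        ]
scene 0.89 [253.5, 171.7] [ 595.33600061 -176.0927053     4.        ]
scene 0.68 [315.2, 176.0] [ 458.60095471 -250.03222323    4.        ]
```

```bash
python3 -m inch '[[0, 3, 0, 0, 0, 0], [0, 6, 0, 0, 0, 0], [0, 9, 0, 0, 0, 0], [0, 10, 0, 0, 0, 0]]' |python3 g.py;  python3 -m inch '[[0, 3, 0, 0, 0, 0], [0, 6, 0, 0, 0, 0], [0, 9, 0, 0, 0, 0], [0, 10, 0, 0, 0, 0]]' |python3 g.py; python3 -m inch '[[0, 3, 0, 0, 0, 0], [0, 6, 0, 0, 0, 0], [0, 9, 0, 0, 0, 0], [0, 10, 0, 0, 0, 0]]' |python3 g.py
python3 - <<'E'
from h import *
where()
for n in ("side","scene"):
    c=cam(n)
    for m in mark_of(n,"dish")[:2]: print(n,m["p"],m["centre"],back(c,m["centre"],4))
E
```

```text
[457.3, -246.2, -7.7] 0.2, 5.3, 8.3
[456.1, -256.1, -7.7] 1.6, 4.7, 7.7
[454.9, -266.0, -7.7] 1.4, 5.8, 7.3
nest xyz [  1.3 -37.6  -7.7] F [1.42 5.84 7.29] t 20.95
side 0.67 [253.8, 242.8] [ 449.63592306 -268.79825257    4.        ]
side 0.65 [288.0, 197.7] [ 583.69469059 -191.72109163    4.        ]
scene 0.95 [256.2, 170.5] [ 593.76603267 -185.81194822    4.        ]
scene 0.78 [322.0, 173.2] [ 451.96134685 -274.40864326    4.        ]
```

```bash
python3 -m inch '[[0, 3, 0, 0, 0, 0], [0, 6, 0, 0, 0, 0], [0, 9, 0, 0, 0, 0], [0, 11, 0, 0, 0, 0], [0, 11, 0, 0, 0, 0]]' |python3 g.py;  python3 -m inch '[[0, 0, -4, 0, 0, 0], [0, -4, -4, 0, 0, 0], [0, -8, -4, 0, 0, 0], [0, -8, -2, 0, 0, 0], [0, -8, -1, 0, 0, 0], [0, -8, -1, 0, 0, 0]]' |python3 g.py
python3 - <<'E'
from h import *
where()
c=cam("side");cv2.imwrite("pics/s9.png",cv2.resize(c["img"][205:265,205:285],None,fx=7,fy=7)[:,:,::-1])
E
```

```text
[453.6, -277.1, -7.7] 0.9, 4.6, 7.6
[454.1, -269.9, -7.2] -0.0, 0.3, 0.1
nest xyz [  1.  -41.5  -7.2] F [-0.02  0.32  0.08] t 22.525
```

View pics/s9.png

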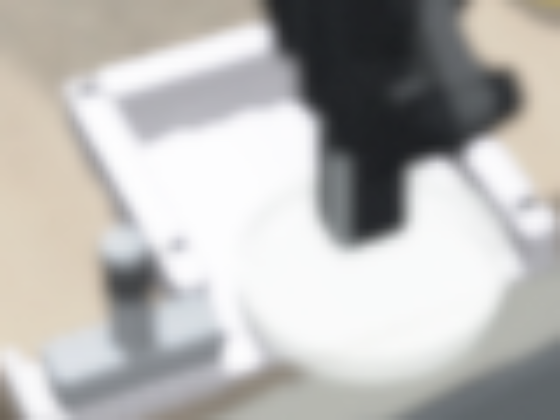

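The dish sits flat at the mouth, half over the edge, at about (375,270). The tips are behind its centre at (365,240) and the stop is still open. I'll press again.

```bash
python3 -m inch '[[0, 0, 0.3, 0, 0, 0], [0, 0, 0.3, 0, 0, 0]]' |python3 g.py && python3 -m inch '[[0, 0, 0.2, 0, 0, 0], [0, 0, 0.2, 0, 0, 0]]' |python3 g.py && python3 -m inch '[[0, 0, 0.2, 0, 0, 0], [0, 0, 0.2, 0, 0, 0]]' |python3 g.py&& python3 -m inch '[[0, 0, 0.2, 0, 0, 0], [0, 0, 0.2, 0, 0, 0]]' |python3 g.py && python3 -m inch '[[0, 0, 0.2, 0, 0, 0], [0, 0, 0.2, 0, 0, 0]]' |python3 g.py && python3 -m inch '[[0, 0, 0.2, 0, 0, 0], [0, 0, 0.2, 0, 0, 0]]' |python3 g.py;  python3 -m inch '[[0, 0, 0, 0, 0, 0], [0, 0, 0, 0, 0, 0]]' |python3 g.py
```

```text
[454.2, -269.9, -7.3] -0.2, 0.7, -0.2
[454.2, -269.9, -7.5] -0.2, -0.7, -0.2
[454.2, -269.8, -7.7] -0.1, 1.2, 0.3
[454.2, -269.9, -7.7] -1.8, 0.5, 4.4
[454.2, -269.9, -7.7] -1.5, 1.2, 5.5
```

```bash
python3 -m inch '[[0, 0, 0.1, 0, 0, 0], [0, 2, 0.1, 0, 0, 0], [0, 4, 0.1, 0, 0, 0], [0, 6, 0.1, 0, 0, 0], [0, 6, 0.1, 0, 0, 0]]' |python3 g.py;  python3 -m inch '[[0, 2, 0, 0, 0, 0], [0, 4, 0, 0, 0, 0], [0, 5, 0, 0, 0, 0]]' |python3 g.py;python3 -m inch '[[0, 2, 0, 0, 0, 0], [0, 4, 0, 0, 0, 0], [0, 4, 0, 0, 0, 0]]' |python3 g.py
python3 - <<'E'
from h import *
where()
for n in ("side","scene"):
    c=cam(n)
    for m in mark_of(n,"dish")[:2]: print(n,m["p"],m["centre"],back(c,m["centre"],4))
E
```

```text
[453.9, -275.3, -7.7] -0.2, 4.7, 7.3
[453.3, -280.0, -7.7] 0.6, 5.2, 9.2
[453.0, -283.9, -7.3] 0.6, 7.4, 12.5
nest xyz [  1.5 -55.6  -7.3] F [ 0.63  7.42 12.46] t 25.2
side 0.88 [289.2, 196.7] [ 587.956236   -190.24229964    4.        ]
side 0.63 [260.5, 252.5] [ 447.0250922  -296.12625959    4.        ]
scene 0.88 [324.7, 173.6] [ 445.45591435 -276.54871762    4.        ]
scene 0.69 [256.9, 173.0] [ 584.30212971 -175.3493761     4.        ]
```

Force is climbing to 12.5 N, so the dish is past the edge. I'll lift off straight away.

```bash
python3 -m inch '[[0, -2, -20, 0, 0, 0], [0, -2, -70, 0, 0, 0], [0, -2, -120, 0, 0, 0], [0, -2, -120, 0, 0, 0], [0, -2, -120, 0, 0, 0], [0, -2, -120, 0, 0, 0], [0, -2, -120, 0, 0, 0]]' |python3 g.py
python3 - <<'E'
from h import *
c=cam("side");a=cv2.resize(c["img"][180:380,190:400],None,fx=2.5,fy=2.5)
w=cv2.resize(cam("wrist")["img"],None,fx=.5,fy=.5);b=np.zeros((500,256,3),np.uint8);b[:192]=w
cv2.imwrite("pics/s10.png",np.hstack([a,b])[:,:,::-1])
for n in ("side","wrist","scene"):
    c=cam(n)
    for m in mark_of(n,"dish")[:3]+mark_of(n,"stop_pin")[:1]: print(n,m["p"],m["centre"],back(c,m["centre"],4),back(c,m["centre"],49.5))
where()
E
```

```text
[452.3, -282.4, 110.9] -0.8, -0.8, -0.3
side 0.93 [290.0, 197.7] [ 587.33826814 -194.00895772    4.        ] [ 550.79458228 -239.99912585   49.5       ]
side 0.87 [268.9, 317.3] [ 386.07688164 -415.60526793    4.        ] [ 368.39490997 -440.82798364   49.5       ]
side 0.89 [223.1, 238.0] [ 407.00102443 -227.24369736    4.        ] [ 387.35809439 -270.11918875   49.5       ]
wrist 0.63 [111.7, 28.8] [ 592.49032449 -181.2015435     4.        ] [ 581.27354252 -199.21212754   49.5       ]
wrist 0.56 [260.2, 185.7] [ 450.29549489 -283.89548544    4.        ] [ 462.51526773 -284.98005181   49.5       ]
scene 0.85 [256.2, 171.7] [ 589.8742538  -180.24139859    4.        ] [ 538.98275951 -105.78733559   49.5       ]
scene 0.46 [347.8, 164.2] [ 420.80824929 -364.23436189    4.        ] [ 387.08043996 -271.10121987   49.5       ]
nest xyz [  1.  -54.5 112. ] F [-0.28 -0.07 -0.07] t 26.825
```

View pics/s10.png

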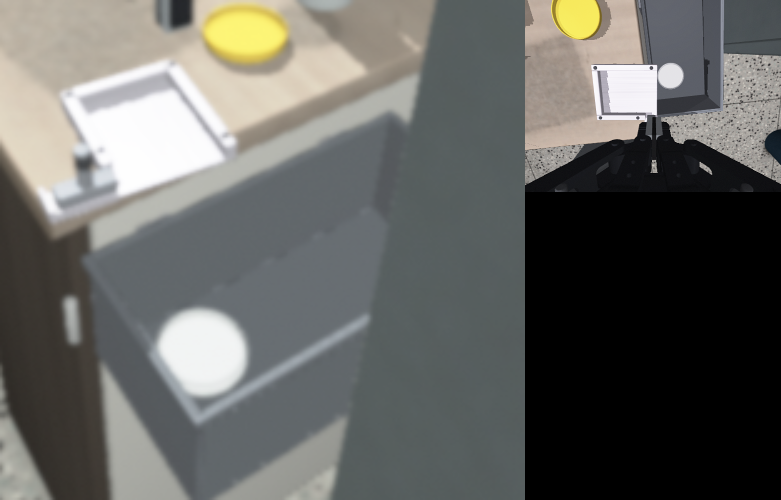

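The dish lies in the bin at crop (200,350), the nest is empty, and the stop is open at (85,180). The arm is clear.

```bash
python3 -m inch '[[0, 0, 0, 0, 0, 0], [0, 0, 0, 0, 0, 0], [0, 0, 0, 0, 0, 0], [0, 0, 0, 0, 0, 0]]' |python3 g.py; python3 -c "
from cell import env
print(env.close_job())"
```

```text
[452.7, -282.8, 112.0] 0.1, 0.6, 0.1
the job is handed in; nothing more can be done
None
```

The job is handed in, with no verdict shown: the dish lies in the bin, the stop is fully open, the peak press I read was about 12.5 N, and the arm touched none of the bystanders.

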